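# Load the two air samplers and lock their heads

## Robot

A 6-joint arm with a two-finger parallel gripper is mounted at the origin on a cart in front of the work surface, level with it; the furniture and walls round the work are solid. World frame = base frame: x ahead of the robot, y to its left, z up, the work surface at z = 0. Lengths are in m, angles in rad, forces in N, time in s.
With the tool pointing down it reaches from about 0.35 to 0.975 m from the base axis. Payload 4.9 kg.
Tool frame: the origin (TCP) lies at the very end of the fingers, on their centre line; the grasp point (between the pads) lies 19 mm behind it; z points along the fingers, y is the line along which they close (so a half turn about z gives the same grasp; the last joint's range is limited). The gripper opens to 85 mm and grips with 20 to 120 N. Pads are 22 mm wide; open, the fingers measure 114 mm over their backs; the gripper's body (76 mm by 85 mm) begins 54 mm behind the grasp point. The pads swing forward as they close: fully open they stand 13 mm farther back than shut.
Start: joints at [-1.276, 0.053, 1.613, -0, 1.476, -0.119], TCP at [0.251, -0.572, 0.231] pointing down, gripper open.
Joint ranges: [-3.01, 3.01], [-1.01, 2.22], [0.06, 2.58], [-1.02, 4.17], [0.09, 2.62], [-3.14, 3.14]. Speed limits (rad/s): [2.57, 2.57, 3.14, 3.14, 3.14, 3.14].

## Interface

Orientations are given as a rotation vector (axis times angle).
In Python, from station import get_obs, optics, ctrl gives the robot as it stands.
- The arm moves only by the shell command python3 -m pendant 'ROWS' [FORCE]. ROWS is JSON, a list of rows, each a list of 3 entries, a list of its own where there are three numbers: the shift along the tool's x, y, z in mm, then the turn, a rotation vector about the tool's x, y, z in rad, then the opening, from 0 (shut) to 1 (fully open). A call has 1 to 12 rows; each row shifts and turns the commanded pose from where the row before left it, along the tool's axes as they then stand; what a row does not reach is not made up. A row lasts 1/12 s, in which the tool goes at most 41.7 mm and 7.16 degrees, less where a joint would pass 70% of its speed; a pose out of reach is approached as far as the arm can. A call is refused whole if a number of a shift passes 41.7 or a number of a turn 0.125, either way. A call with a gripper value outside its range is refused whole. The fingers move at their own pace and stop on an object; FORCE is the grip in N (left out, the last holds). Time passes only in rows, so rows that do not move let the fingers close. It gives the time, the measured TCP pose, the force, the opening and the grip force at its end, in the units of the state.
- get_obs(): the state, without advancing time (a new reading comes with each control period).
- optics.get_image(name): name is "scene" or "top" or "wrist"; returns the picture (400x640x3 uint8, red, green, blue); there is no depth.
- optics.camera_model(name): a dict with "fx", "fy", "cx", "cy" (pixels), "cam_to_world" (4x4, takes a point from camera to world coordinates). Camera axes: x right, y up, looking along -z (the intrinsics and any distortion apply to the point x, -y, -z); pixel columns grow to the right and rows downward; lengths in m; the calibration is good to about 2 mm. The wrist camera is an equidistant fisheye: a pixel r from the principal point sees the ray r / f radians off the axis. A picture is of the moment at which its call begins: read the wrist's pose just before it. camera_model takes no time and is no camera call; for the wrist camera it gives the pose at the moment of the call.
- ctrl.finish_job(): hands the job in; it is judged then, once.
The state is a dict: "t": time; "q": joint angles; "dq": joint speeds; "effort": joint torques, N m; "tool_pos": TCP position; "tool_rot": TCP orientation; "contact_force": force on the tool from outside, world axes, zero at the start; "wrist_torque": the same for the moment, N m; "opening": finger opening in m; "grip_force": force on a finger pad.
Only numpy, scipy, OpenCV 4.12 (cv2) and the standard library are available. Lean on these libraries where they do the work, as an engineer would, in place of code of your own. Each camera call takes 0.05 s, during which the arm holds its last target. There are 200 camera calls.

## Task

Get both air samplers ready for a run: lay each open agar plate flat in the seat of the sampler it fits, then put the perforated head of the same size over it and turn the head clockwise, about a quarter turn, to its stop so that it is locked with its marks in line with those on the sampler. Keep the plates level throughout and let go of everything at the end.

Things in the scene. Friction and masses are not known exactly. Their poses are not given: they have to be found in the camera images.
- sampler_large: larger air sampler, fixed; light-grey box 134x124x58 mm. Origin on the axis of its round aluminium core, at table height; x points away from its display strip (box reaches 78 to -x, 56 to +x). Shoulder for the head at z 61. Core radius 34.5; plate seat at z 75 inside a lip (radius 30.5 to 33, top z 79). Bayonet pins along +x/-x to radius 40, z 70.5; black marks there on the shoulder.
- sampler_small: smaller air sampler, fixed; light-grey box 112x102x58 mm. Origin on the axis of its round aluminium core, at table height; x points away from its display strip (box reaches 66 to -x, 46 to +x). Shoulder for the head at z 61. Core radius 25.5; plate seat at z 75 inside a lip (radius 21.5 to 24, top z 79). Bayonet pins along +x/-x to radius 31, z 70.5; black marks there on the shoulder.
- head_large: larger perforated head, 260 g, in mm: drum dia 92, 36 high, inlet ring to z 56 with flat black grip pads at +y/-y, 54 across, z 37-55. Origin: underside centre. Marks along +x/-x. Half turn: same. Drops on the shoulder if centred to 2.5 and its x is 45-135 deg (best 80) anticlockwise of the sampler x from above; then clockwise to a stop where x axes and marks line up, ledges under pins.
- head_small: smaller perforated head, 160 g, in mm: drum dia 74, 36 high, inlet ring to z 56 with flat black grip pads at +y/-y, 38 across, z 37-55. Origin: underside centre. Marks along +x/-x. Half turn: same. Drops on the shoulder if centred to 2.5 and its x is 45-135 deg (best 80) anticlockwise of the sampler x from above; then clockwise to a stop where x axes and marks line up, ledges under pins.
- plate_large: larger open agar plate: clear round dish of tan agar, no lid, diameter 54 mm (rim 55), height 15 mm; grasp across its side wall near the top. Origin: centre of the underside, z up. It fits the seat of the larger sampler: origin then at that sampler's z = 75 mm, 3.5 mm of play all round inside the lip; it stands 11 mm proud of the lip.
- plate_small: smaller open agar plate: clear round dish of tan agar, no lid, diameter 36 mm (rim 37), height 15 mm; grasp across its side wall near the top. Origin: centre of the underside, z up. It fits the seat of the smaller sampler: origin then at that sampler's z = 75 mm, 3.5 mm of play all round inside the lip; it stands 11 mm proud of the lip.

How it is judged:
At the end, for the whole second after the job is handed in: Each plate lies flat in the seat of the sampler of its size (8 mm of its axis, 5 mm in height, 0.1 rad) under the head of that size, which stands on the shoulder (6 mm of the axis, under 5 mm above it) turned home to within 0.22 rad of the marks; all released and at rest (horizontal distance between plate_large and sampler_large below 0.008 m and z of plate_large in the frame of sampler_large between 0.07 and 0.08 m and angle between each of plate_large, plate_small's own z axis and vertical below 0.1 rad and linear speed of each of plate_large, plate_small, head_large, head_small below 0.02 m/s and horizontal distance between plate_small and sampler_small below 0.008 m and z of plate_small in the frame of sampler_small between 0.07 and 0.08 m and horizontal distance between head_large and sampler_large below 0.006 m and z of head_large in the frame of sampler_large between 0.058 and 0.066 m and angle between the x axis of head_large and the x axis of sampler_large, either way round below 0.22 rad and angle between each of head_large, head_small's own z axis and vertical below 0.08 rad and horizontal distance between head_small and sampler_small below 0.006 m and z of head_small in the frame of sampler_small between 0.058 and 0.066 m and angle between the x axis of head_small and the x axis of sampler_small, either way round below 0.22 rad); the robot touches nothing.
It fails at once if the larger agar plate is tipped by more than 0.5 rad (angle between plate_large's own z axis and vertical above 0.5 rad).
It fails at once if the smaller agar plate is tipped by more than 0.5 rad (angle between plate_small's own z axis and vertical above 0.5 rad).
It also fails if it takes over 109 s, if anything falls off the work surface, if the arm or the gripper's body presses on something with over 40 N, if the wrist force passes 120 N, or if a joint passes its speed limit or range.

## Working session

There is one attempt and no reset: what is moved stays moved. The work goes in short steps, Python scripts to look and compute and a shell command to move; the robot and the scene stay as the last step left them, time stands still between calls to the robot, and variables do not carry over. Pictures are saved under pics/ and viewed, at most 14 in all, crops included, and the job is handed in when it is done.

```bash
ls; mkdir -p pics
python3 - <<'E'
from station import get_obs, optics
import cv2, numpy as np
print(get_obs())
for n in ["top","scene"]:
    im=optics.get_image(n); np.save(f"pics/{n}0.npy",im)
    cv2.imwrite(f"pics/{n}0.png",im[:,:,::-1]); m=optics.camera_model(n); print(n,m)
print(optics.camera_model("wrist"))
E
```

```text
pics
{'t': 0.0, 'q': array([-1.27600523e+00,  5.33551393e-02,  1.61431533e+00,  4.95231706e-05,
        1.47598333e+00, -1.18992763e-01]), 'dq': array([ 0.00154953, -0.00029666,  0.00130652,  0.00013475, -0.00086894,
       -0.00012726]), 'effort': array([-4.79882565e-04, -3.93680871e+01, -3.70178139e+01, -2.00533132e-04,
        7.14257068e-03,  2.41883580e-08]), 'tool_pos': array([ 0.25113202, -0.57164295,  0.23005134]), 'tool_rot': array([-3.07258324e+00, -6.44913235e-01,  2.06948709e-04]), 'contact_force': array([-0.60256363, -0.34044028,  0.13591189]), 'wrist_torque': array([-0.00932832, -0.04844882, -0.00721728]), 'grip_force': 0.0, 'opening': 0.08537921979343041}
top {'fx': 365.6243386213185, 'fy': 365.6243386213185, 'cx': 312.9351351555667, 'cy': 198.8844830868161, 'cam_to_world': array([[-0.01302947,  0.98625628, -0.16470817,  0.40728514],
       [-0.99990073, -0.01196795,  0.00743565,  0.01046943],
       [ 0.00536224,  0.1647887 ,  0.98631432,  0.87733229],
       [ 0.        ,  0.        ,  0.        ,  1.        ]])}
scene {'fx': 464.1862056295364, 'fy': 464.1862056295364, 'cx': 319.49211977527733, 'cy': 206.65865506878617, 'cam_to_world': array([[-0.89241757,  0.2763721 , -0.35666418,  0.14011861],
       [-0.45103804, -0.56825847,  0.68822017,  0.78747321],
       [-0.01247259,  0.77504888,  0.63177817,  0.77077929],
       [ 0.        ,  0.        ,  0.        ,  1.        ]])}
{'fx': 309.70691628693146, 'fy': 309.70691628693146, 'cx': 321.87914666500404, 'cy': 193.45381609145363, 'cam_to_world': array([[ 0.40239267,  0.87006647,  0.28471824,  0.32434416],
       [-0.91546631,  0.38286348,  0.12384263, -0.53894288],
       [-0.0012569 , -0.31048332,  0.950578  ,  0.3725882 ],
       [ 0.        ,  0.        ,  0.        ,  1.        ]])}
```

View pics/top0.png

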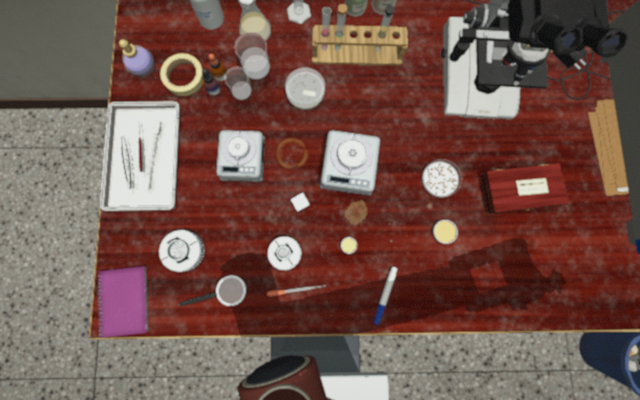

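View pics/scene0.png

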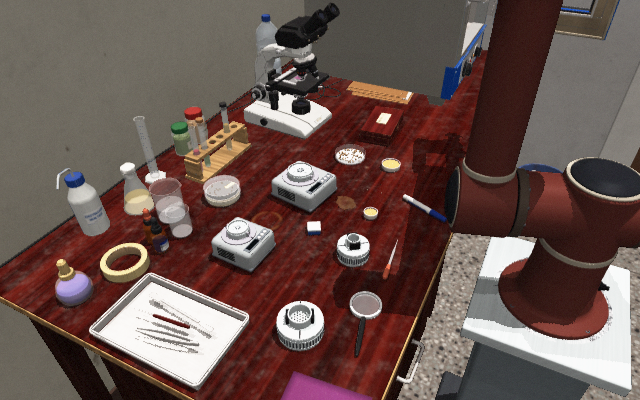

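Top view: large sampler near (351,155), small one (240,150); large head (181,250), small head (284,253); large plate (445,232), small plate (349,245). Next I'll enlarge these.

```bash
cat > h.py <<'E'
import numpy as np, cv2
from station import get_obs, optics
from scipy.spatial.transform import Rotation as R
def ray(m,u,v,fish=False):
    x,y=(u-m['cx'])/m['fx'],(v-m['cy'])/m['fy']
    if fish:
        r=np.hypot(x,y); s=np.sinc(r/np.pi); d=np.array([x*s,-y*s,-np.cos(r)])
    else: d=np.array([x,-y,-1.])
    T=m['cam_to_world']; return T[:3,3],T[:3,:3]@d
def hit(m,u,v,z,fish=False):
    o,d=ray(m,u,v,fish); return (o+d*(z-o[2])/d[2])
def proj(m,P,fish=False):
    T=m['cam_to_world']; c=T[:3,:3].T@(np.array(P)-T[:3,3]); x,y,z=c[0],-c[1],-c[2]
    if fish:
        n=np.hypot(x,y); k=np.arctan2(n,z)/n
    else: k=1/z
    return m['cx']+m['fx']*x*k, m['cy']+m['fy']*y*k
E
python3 - <<'E'
import numpy as np,cv2
for n,cs in [("top",[(240,152),(351,158),(445,232),(181,250),(284,253),(349,245)]),("scene",[(243,237),(303,180),(391,165),(300,320),(353,246),(371,213)])]:
    im=np.load(f"pics/{n}0.npy"); T=[]
    for u,v in cs:
        t=cv2.resize(im[v-33:v+33,u-33:u+33],None,fx=4,fy=4,interpolation=cv2.INTER_CUBIC)
        for k in range(0,66,10):
            cv2.putText(t,str(u-33+k),(k*4,8),0,.3,(0,255,0)); cv2.putText(t,str(v-33+k),(0,k*4+4),0,.3,(0,255,0)); t[::8,k*4]=(0,255,0); t[k*4,::8]=(0,255,0)
        T.append(t)
    cv2.imwrite(f"pics/{n}_m.png",np.vstack([np.hstack(T[:3]),np.hstack(T[3:])])[:,:,::-1])
E
```

```text
(no output)
```

View pics/top_m.png

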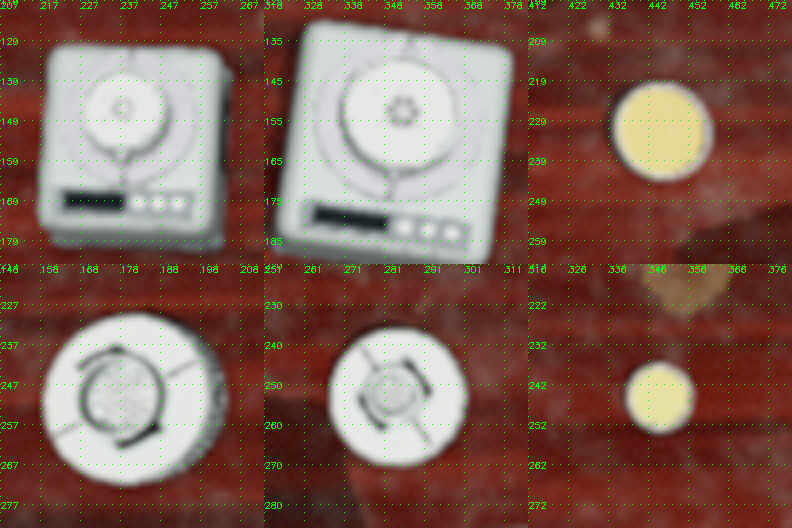

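View pics/scene_m.png

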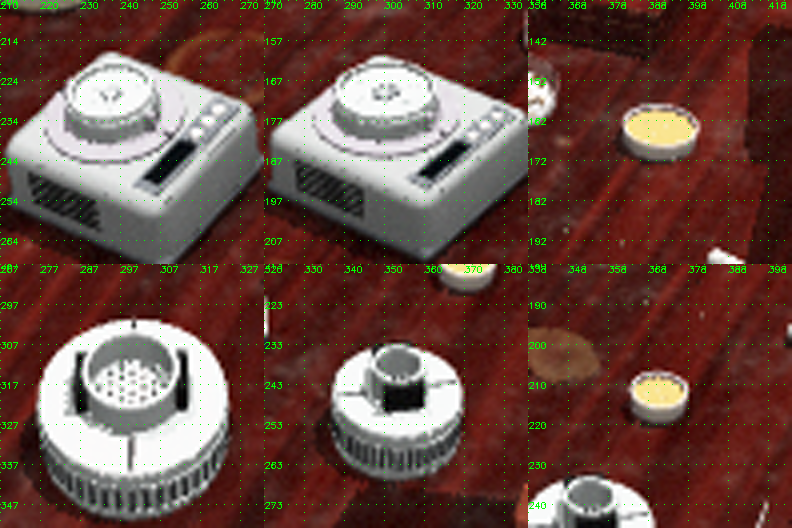

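```bash
cat > m.py <<'E'
from h import *
t=optics.camera_model("top"); s=optics.camera_model("scene")
D={'samS':((237.75,146.2),.075,(238,227),.079),'samL':((352.75,152.5),.075,(300.5,169.8),.079),
'plL':((445.7,231.7),.0145,(391.2,163.8),.0145),'plS':((349,245.5),.0145,(371,211.5),.0145),
'hL':((178.2,248.5),.056,(299.7,314),.056),'hS':((283.2,252.5),.056,(353.5,237.7),.056)}
for k,(a,za,b,zb) in D.items():
    p=hit(t,*a,za);q=hit(s,*b,zb); print(k,(p*1e3).round(1)[:2],(q*1e3).round(1)[:2])
def ang(m,a,b,z):
    p=hit(m,*a,z);q=hit(m,*b,z); d=q-p; return np.degrees(np.arctan2(d[1],d[0])).round(1), ((p+q)/2*1e3).round(1)
print('samS',ang(t,(237.75,165.2),(239.75,132.7),.061))
print('samL',ang(t,(350.5,171.2),(354,136.2),.061))
f=lambda o,x,y:(o[0]+x/4,o[1]+y/4)
print('hL',ang(t,f((148,217),53,176),f((148,217),196,98),.036),ang(s,f((267,287),130,206),f((267,287),134,56),.036))
print('hS',ang(t,f((251,220),101,86),f((251,220),168,179),.036),ang(s,f((320,213),71,130),f((320,213),191,119),.036))
E
python3 m.py
```

```text
samS [665. 174.] [662.7 178.5]
samL [647.1 -87.5] [644.2 -80.6]
plL [ 469.  -308.6] [ 468.8 -302.7]
plS [439.6 -79.1] [440.6 -76.2]
hL [436.3 305.2] [431.9 313.4]
hS [424.5  71.9] [425.  74.]
samS (np.float64(-2.2), array([663.1, 174.4,  61. ]))
samL (np.float64(-7.3), array([648.8, -88. ,  61. ]))
hL (np.float64(-61.5), array([430.8, 309.8,  36. ])) (np.float64(-62.6), array([433.7, 310.4,  36. ]))
hS (np.float64(-144.2), array([423.6,  70.3,  36. ])) (np.float64(-146.4), array([425.8,  74.4,  36. ]))
```

```bash
cat >> h.py <<'E'
def go(x,y,z,psi=None):
    "mm, deg: print turn about tool z, then shift in tool axes after the turn"
    o=get_obs(); M=R.from_rotvec(o['tool_rot']).as_matrix(); p=o['tool_pos']*1e3
    a=np.degrees(np.arctan2(M[1,0],M[0,0])); tilt=np.degrees(np.arccos(-M[2,2]))
    if psi is None: psi=a
    dt=np.radians(-((psi-a+180)%360-180)); c,s=np.cos(np.radians(psi)),np.sin(np.radians(psi))
    d=np.array([x,y,z])-p
    print(f"t {o['t']:.1f} at {p.round(1)} psi {a:.1f} tilt {tilt:.2f} turn {dt:.3f} shift",np.array([c*d[0]+s*d[1],s*d[0]-c*d[1],-d[2]]).round(1))
def snap(name,ctr,w=40,sc=6):
    m=optics.camera_model("wrist"); im=optics.get_image("wrist"); np.save(f"pics/{name}.npy",im)
    return m,im
E
python3 -c "
from h import *
go(469,-306,150)"
```

```text
t 0.1 at [ 251.1 -571.7  230.2] psi 23.7 tilt 0.11 turn -0.000 shift [ 306.3 -155.7   80.2]
```

```bash
python3 -m pendant '[[[30.6,-15.6,8],[0,0,0],1],[[30.6,-15.6,8],[0,0,0],1],[[30.6,-15.6,8],[0,0,0],1],[[30.6,-15.6,8],[0,0,0],1],[[30.6,-15.6,8],[0,0,0],1],[[30.6,-15.6,8],[0,0,0],1],[[30.6,-15.6,8],[0,0,0],1],[[30.6,-15.6,8],[0,0,0],1],[[30.6,-15.6,8],[0,0,0],1],[[30.6,-15.6,8],[0,0,0],1],[[0,0,0],[0,0,0],1],[[0,0,0],[0,0,0],1]]' 30
python3 -c "
from h import *
m,im=snap('w1',0)
print([proj(m,(.469,y,.0145),True) for y in (-.309,-.303)])
o=get_obs()['tool_pos'];print(o,proj(m,o,True))
cv2.imwrite('pics/w1.png',im[:,:,::-1])"
```

```text
t: 1.1
tool_pos: [0.4689, -0.3046, 0.1501]
tool_rot: [-3.072, -0.65, 0.003]
contact_force: [0.0, 0.1, 0.3]
opening: 0.0854
grip_force: 0.0
[(np.float64(327.1603484834043), np.float64(184.20098870743712)), (np.float64(321.29557402347683), np.float64(181.6983443715138))]
[ 0.46860391 -0.30590924  0.15076717] (np.float64(325.2645333108669), np.float64(256.5028434349036))
```

View pics/w1.png

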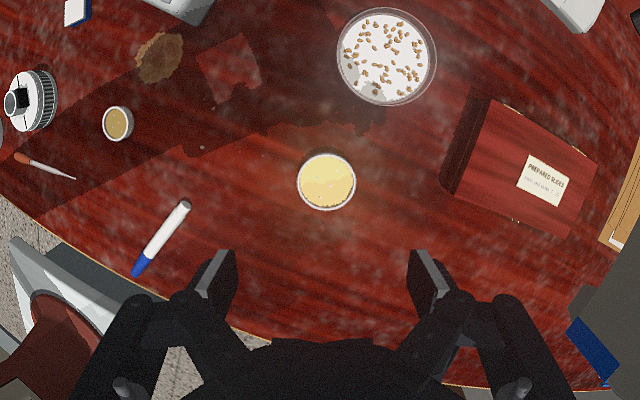

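The wrist view shows the large plate with its rim centred near (326.5,181.8), the fingertips at (225,260) and (418,260), and the small plate at (118,123).

```bash
cat >> h.py <<'E'
def agar(m,im,z=.011):
    hsv=cv2.cvtColor(im,cv2.COLOR_RGB2HSV); k=cv2.inRange(hsv,(18,60,120),(35,255,255))
    n,_,st,c=cv2.connectedComponentsWithStats(k)
    for i in range(1,n):
        if st[i,4]>150: print(st[i],c[i].round(1),(hit(m,*c[i],z,True)*1e3).round(1))
E
python3 -c "
from h import *
im=np.load('pics/w1.npy');m=optics.camera_model('wrist')
print(hit(m,326.5,181.8,.0145,True))
agar(m,im)
p=hit(m,326.5,181.8,.0145,True)*1e3
go(p[0],p[1],3)"
```

```text
[ 0.47051227 -0.30898704  0.0145    ]
[106 109  20  29 466] [115.6 123.2] [440.6 -78.2  11. ]
[ 300  157   53   50 2073] [325.9 181.4] [ 469.8 -308.7   11. ]
[ 14 205 155  96 240] [ 91.4 256.6] [254.1 -67.2  11. ]
t 1.1 at [ 468.6 -305.9  150.8] psi 23.8 tilt 0.07 turn -0.000 shift [  0.5   3.6 147.8]
```

```bash
python3 -m pendant '[[[0.5,3.6,30],[0,0,0],1],[[0,0,30],[0,0,0],1],[[0,0,30],[0,0,0],1],[[0,0,30],[0,0,0],1],[[0,0,18],[0,0,0],1],[[0,0,10],[0,0,0],1],[[0,0,0.5],[0,0,0],0.8],[[0,0,0],[0,0,0],0.5],[[0,0,0],[0,0,0],0.4],[[0,0,0],[0,0,0],0.4],[[0,0,0],[0,0,0],0.4],[[0,0,0],[0,0,0],0.4]]' 25
python3 -m pendant '[[[0,0,0],[0,0,0],0.4],[[0,0,0],[0,0,0],0.4]]'
```

```text
t: 2.15
tool_pos: [0.4719, -0.3109, 0.005]
tool_rot: [3.071, 0.645, 0.003]
contact_force: [-0.3, -2.5, 4.2]
opening: 0.0523
grip_force: 26.7
t: 2.32
tool_pos: [0.4719, -0.3109, 0.005]
tool_rot: [3.071, 0.645, 0.003]
contact_force: [-1.2, -0.7, 6.5]
opening: 0.0524
grip_force: 26.8
```

```bash
python3 -m pendant '[[[0,0,-10],[0,0,0],0.4],[[0,0,-30],[0,0,0],0.4],[[0,0,-35],[0,0,0],0.4],[[0,0,-35],[0,0,0],0.4],[[0,0,-35],[0,0,0],0.4],[[0,0,-15],[0,0,0],0.4],[[0,0,0],[0,0,0],0.4]]'
python3 -c "
from h import *
go(557,-127,165)"
```

```text
t: 2.9
tool_pos: [0.473, -0.3111, 0.1691]
tool_rot: [3.067, 0.644, 0.01]
contact_force: [0.1, -0.8, 0.3]
opening: 0.0527
grip_force: 26.5
t 2.9 at [ 473.  -311.1  169.1] psi 23.7 tilt 0.57 turn -0.000 shift [ 151.  -134.7    4.1]
```

```bash
python3 -m pendant '[[[21.5,-19.2,0],[0,0,0],0.4],[[21.5,-19.2,0],[0,0,0],0.4],[[21.5,-19.2,0],[0,0,0],0.4],[[21.5,-19.2,0],[0,0,0],0.4],[[21.5,-19.2,0],[0,0,0],0.4],[[21.5,-19.2,0],[0,0,0],0.4],[[21.5,-19.2,0],[0,0,0],0.4],[[0,0,0],[0,0,0],0.4],[[0,0,0],[0,0,0],0.4],[[0,0,0],[0,0,0],0.4]]'
python3 -c "
from h import *
m,im=snap('w2',0)
print(m)
cv2.imwrite('pics/w2.png',im[:,:,::-1])
print(get_obs()['tool_pos'],proj(m,(.648,-.0875,.075),True))"
```

```text
t: 3.73
tool_pos: [0.5535, -0.1257, 0.1614]
tool_rot: [-3.073, -0.646, 0.004]
contact_force: [-0.2, -0.8, -0.8]
opening: 0.0525
grip_force: 26.5
{'fx': 309.70691628693146, 'fy': 309.70691628693146, 'cx': 321.87914666500404, 'cy': 193.45381609145363, 'cam_to_world': array([[ 4.02808165e-01,  8.69297024e-01,  2.86475595e-01,
         6.26942831e-01],
       [-9.15284008e-01,  3.82868917e-01,  1.25166200e-01,
        -9.27126443e-02],
       [-8.75995900e-04, -3.12624498e-01,  9.49876390e-01,
         3.03604469e-01],
       [ 0.00000000e+00,  0.00000000e+00,  0.00000000e+00,
         1.00000000e+00]])}
[ 0.55353417 -0.12619543  0.1616804 ] (np.float64(327.3061194986211), np.float64(66.12156193135242))
```

View pics/w2.png

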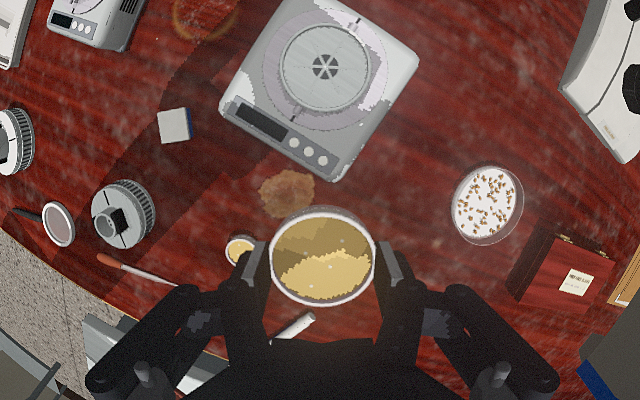

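The large sampler hub is at (325,66.5), with marks near (296,112) and (355,21). The held plate's rim is centred near (323,255.5), and it looks level.

```bash
python3 -c "
from h import *
m=optics.camera_model('wrist')
print('hub',hit(m,325,66.5,.075,True),'lip',hit(m,325,66.5,.079,True))
p=hit(m,296,112,.061,True);q=hit(m,355,21,.061,True);print(p,q,(p+q)/2,np.degrees(np.arctan2(q[1]-p[1],q[0]-p[0])))
print('plate',hit(m,323,255.5,.1725,True))
go(648,-87.2,120)"
```

```text
hub [ 0.64724404 -0.08670486  0.075     ] lip [ 0.64688961 -0.08681977  0.079     ]
[ 0.6068047  -0.07998863  0.061     ] [ 0.69189509 -0.09245982  0.061     ] [ 0.6493499  -0.08622422  0.061     ] -8.338134731367132
plate [ 0.55857062 -0.12381853  0.1725    ]
t 3.8 at [ 553.5 -126.2  161.7] psi 23.7 tilt 0.11 turn -0.000 shift [102.2   2.2  41.7]
```

```bash
python3 -c "
from h import *
im=np.load('pics/w2.npy')
def cr(x0,y0,w,h):
    c=cv2.resize(im[y0:y0+h,x0:x0+w],None,fx=5,fy=5,interpolation=cv2.INTER_CUBIC)
    for k in range(0,w,10): cv2.putText(c,str(x0+k),(k*5,8),0,.35,(0,255,0)); c[::10,k*5]=(0,255,0)
    for k in range(0,h,10): cv2.putText(c,str(y0+k),(0,k*5+4),0,.35,(0,255,0)); c[k*5,::10]=(0,255,0)
    return c
cv2.imwrite('pics/w2c.png',cr(245,200,156,115)[:,:,::-1])"
```

```text
(no output)
```

View pics/w2c.png

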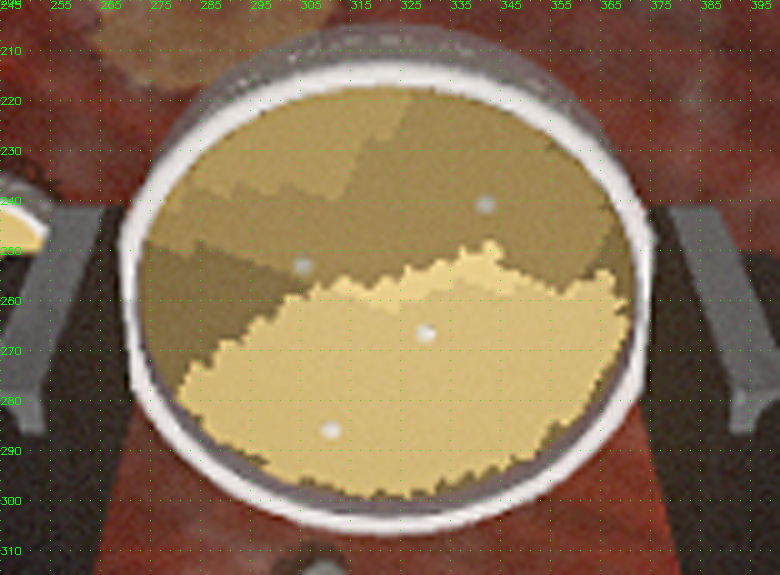

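```bash
python3 -c "
from h import *
from scipy.optimize import least_squares as L
m=optics.camera_model('wrist');o=get_obs();M=R.from_rotvec(o['tool_rot']).as_matrix();p=o['tool_pos']
a=M[:,0];b=M[:,1];r=.0275
def f(q):
    c=p+a*q[0]+b*q[1]+np.array([0,0,q[2]])
    t=proj(m,c+a*r,True);d=proj(m,c-a*r,True)
    return [t[1]-212.4,d[1]-307,(t[0]+d[0])/2-322.7]
print(L(f,[0,0,.01]).x*1e3)
c=p+np.array([0,0,.005]); print([proj(m,c+b*s,True) for s in(-.0275,.0275)])
"
```

```text
[ 0.49184177 -0.29144024 10.45615455]
[(np.float64(269.8040971824935), np.float64(258.69303998522923)), (np.float64(376.6030600659203), np.float64(258.6267410382766))]
```

```bash
python3 -m pendant '[[[20,0.4,5],[0,0,0],0.4],[[20,0.4,5],[0,0,0],0.4],[[20,0.4,5],[0,0,0],0.4],[[20,0.4,5],[0,0,0],0.4],[[20,0.4,5],[0,0,0],0.4],[[1.5,0.2,5],[0,0,0],0.4],[[0,0,15],[0,0,0],0.4],[[0,0,15],[0,0,0],0.4],[[0,0,10],[0,0,0],0.4],[[0,0,0],[0,0,0],0.4],[[0,0,0],[0,0,0],0.4]]'
python3 -c "
from h import *
go(647.3,-87.2,79.5)"
```

```text
t: 4.7
tool_pos: [0.6466, -0.0873, 0.091]
tool_rot: [-3.073, -0.644, 0.005]
contact_force: [-0.3, 0.7, -0.3]
opening: 0.0521
grip_force: 26.5
t 4.7 at [646.6 -87.3  91. ] psi 23.7 tilt 0.19 turn -0.000 shift [ 0.7  0.2 11.5]
```

```bash
python3 -m pendant '[[[0.7,0.2,4],[0,0,0],0.4],[[0,0,4],[0,0,0],0.4],[[0,0,2],[0,0,0],0.4],[[0,0,1.5],[0,0,0],0.4],[[0,0,0],[0,0,0],0.4],[[0,0,0],[0,0,0],0.4]]'
```

```text
t: 5.2
tool_pos: [0.649, -0.0869, 0.0814]
tool_rot: [3.074, 0.646, 0.0]
contact_force: [0.7, 0.5, -0.6]
opening: 0.0521
grip_force: 26.5
```

```bash
python3 -m pendant '[[[0,0,1],[0,0,0],0.4],[[0,0,1],[0,0,0],0.4],[[0,0,0],[0,0,0],0.4]]'; python3 -m pendant '[[[0,0,0],[0,0,0],0.4]]'
```

```text
t: 5.45
tool_pos: [0.6493, -0.0871, 0.0801]
tool_rot: [3.074, 0.645, 0.001]
contact_force: [-2.3, 0.5, 3.1]
opening: 0.0523
grip_force: 26.8
t: 5.53
tool_pos: [0.6493, -0.087, 0.08]
tool_rot: [3.074, 0.645, 0.001]
contact_force: [-1.5, -0.1, 3.2]
opening: 0.0521
grip_force: 26.9
```

```bash
python3 -m pendant '[[[0,0,0],[0,0,0],0.68],[[0,0,0],[0,0,0],0.8],[[0,0,0],[0,0,0],1],[[0,0,0],[0,0,0],1],[[0,0,-20],[0,0,0],1],[[0,0,-30],[0,0,0],1],[[0,0,-30],[0,0,0],1],[[-20,0,0],[0,0,0],1],[[-30,0,0],[0,0,0],1],[[-30,0,0],[0,0,0],1],[[-20,0,0],[0,0,0],1],[[0,0,0],[0,0,0],1]]'
python3 -c "
from h import *
m,im=snap('w3',0)
cv2.imwrite('pics/w3.png',cv2.resize(im[:250,150:470],None,fx=2.4,fy=2.4)[:,:,::-1])
go(440.5,-78.5,60)
for z in (.084,.086):agar(m,im,z)
agar(m,im)"
```

```text
t: 6.53
tool_pos: [0.5546, -0.1282, 0.1588]
tool_rot: [-3.075, -0.642, 0.003]
contact_force: [-0.2, -0.4, 0.3]
opening: 0.0854
grip_force: 0.0
t 6.6 at [ 556.2 -127.7  159.1] psi 23.6 tilt 0.01 turn -0.000 shift [-86.3 -91.4  99.1]
[ 285   27   75   72 4125] [322.2  62.4] [649.3 -86.3  84. ]
[226 242  27  25 398] [241.1 253.5] [488.8 -84.   84. ]
[ 285   27   75   72 4125] [322.2  62.4] [649.1 -86.4  86. ]
[226 242  27  25 398] [241.1 253.5] [490.1 -84.1  86. ]
[ 285   27   75   72 4125] [322.2  62.4] [656.4 -83.2  11. ]
[226 242  27  25 398] [241.1 253.5] [442.  -80.2  11. ]
```

View pics/w3.png

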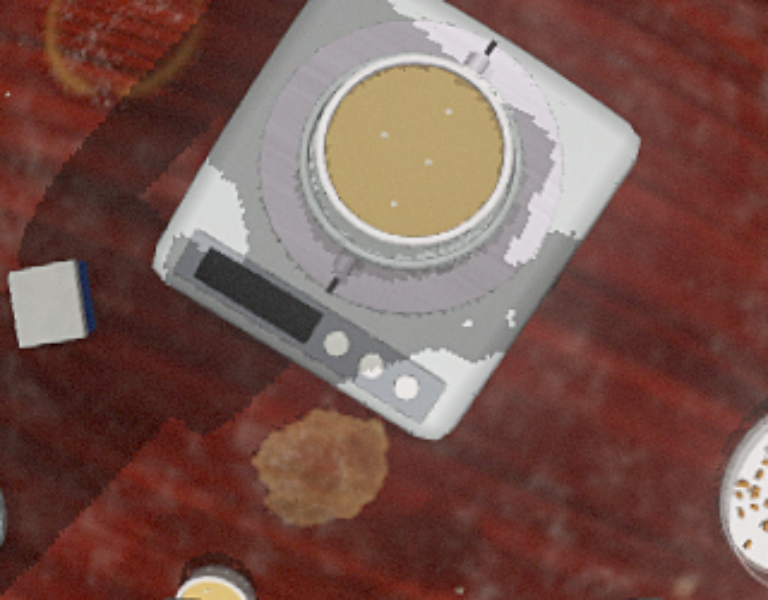

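The large plate lies level in the seat. The sampler marks are at crop (491,43) and (332,287), which is full-image (354.6,17.9) and (288.3,119.6).

```bash
python3 -c "
from h import *
m=optics.camera_model('wrist')
p=hit(m,288.3,119.6,.061,True);q=hit(m,354.6,17.9,.061,True);print(p,q,(p+q)/2,np.linalg.norm(q-p),np.degrees(np.arctan2(q[1]-p[1],q[0]-p[0])))
go(440.5,-78.8,4)"
python3 -m pendant '[[[-17,-18.2,6],[0,0,0],1],[[-17,-18.2,6],[0,0,0],1],[[-17,-18.2,6],[0,0,0],1],[[-17,-18.2,6],[0,0,0],1],[[-17,-18.2,6],[0,0,0],1],[[0,0,0],[0,0,0],1],[[0,0,0],[0,0,0],1]]'
python3 -c "
from h import *
m,im=snap('w4',0);agar(m,im);go(440.5,-78.8,4)"
```

```text
[ 0.60212325 -0.07850002  0.061     ] [ 0.69638634 -0.09287189  0.061     ] [ 0.6492548  -0.08568596  0.061     ] 0.09535239970084994 -8.668869570360329
t 6.6 at [ 556.2 -127.7  159.1] psi 23.6 tilt 0.01 turn -0.000 shift [-86.5 -91.2 155.1]
t: 7.17
tool_pos: [0.4428, -0.0774, 0.1289]
tool_rot: [-3.074, -0.647, -0.0]
contact_force: [0.7, 0.5, 0.9]
opening: 0.0856
grip_force: 0.0
[304 174  37  34 943] [322.5 190.7] [440.7 -78.2  11. ]
[  0 193 104  72 184] [ 49.5 229. ] [252.5 223.1  11. ]
t 7.2 at [443.9 -77.9 129.8] psi 23.7 tilt 0.09 turn -0.000 shift [ -3.4  -0.6 125.8]
```

```bash
python3 -m pendant '[[[-3,-0.4,30],[0,0,0],1],[[0,0,30],[0,0,0],0.7],[[0,0,30],[0,0,0],0.7],[[0,0,18],[0,0,0],0.7],[[0,0,12],[0,0,0],0.7],[[0,0,5],[0,0,0],0.7],[[0,0,0],[0,0,0],0.7]]'
python3 -m pendant '[[[0,0,0],[0,0,0],0.5],[[0,0,0],[0,0,0],0.3],[[0,0,0],[0,0,0],0.2],[[0,0,0],[0,0,0],0.2],[[0,0,0],[0,0,0],0.2],[[0,0,0],[0,0,0],0.2]]'
python3 -m pendant '[[[0,0,-10],[0,0,0],0.2],[[0,0,-30],[0,0,0],0.2],[[0,0,-35],[0,0,0],0.2],[[0,0,-35],[0,0,0],0.2],[[0,0,-35],[0,0,0],0.2],[[0,0,-15],[0,0,0],0.2],[[0,0,0],[0,0,0],0.2]]'
python3 -c "
from h import *
go(663-92,175-40,160)"
```

```text
t: 7.8
tool_pos: [0.4406, -0.079, 0.0036]
tool_rot: [-3.074, -0.645, 0.002]
contact_force: [0.7, 1.0, -0.0]
opening: 0.0597
grip_force: 0.0
t: 8.3
tool_pos: [0.4418, -0.0795, 0.006]
tool_rot: [3.073, 0.645, 0.006]
contact_force: [0.5, 0.1, 5.8]
opening: 0.0343
grip_force: 25.4
t: 8.88
tool_pos: [0.4423, -0.0797, 0.1698]
tool_rot: [3.07, 0.645, 0.012]
contact_force: [0.9, -0.8, -0.2]
opening: 0.0345
grip_force: 25.1
t 8.9 at [442.3 -79.7 169.8] psi 23.7 tilt 0.51 turn -0.000 shift [ 204.1 -144.8    9.8]
```

```bash
python3 -m pendant '[[[25.5,-18.1,1],[0,0,0],0.2],[[25.5,-18.1,1],[0,0,0],0.2],[[25.5,-18.1,1],[0,0,0],0.2],[[25.5,-18.1,1],[0,0,0],0.2],[[25.5,-18.1,1],[0,0,0],0.2],[[25.5,-18.1,1],[0,0,0],0.2],[[25.5,-18.1,1],[0,0,0],0.2],[[25.5,-18.1,1],[0,0,0],0.2],[[0,0,0],[0,0,0],0.2],[[0,0,0],[0,0,0],0.2],[[0,0,0],[0,0,0],0.2]]'
python3 -c "
from h import *
m,im=snap('w5',0)
c=cv2.resize(im[0:320,180:480],None,fx=1.8,fy=1.8,interpolation=cv2.INTER_CUBIC)
for k in range(0,300,20): cv2.putText(c,str(180+k),(int(k*1.8),8),0,.3,(0,255,0)); c[::6,int(k*1.8)]=(0,255,0)
for k in range(0,320,20): cv2.putText(c,str(k),(0,int(k*1.8)+4),0,.3,(0,255,0)); c[int(k*1.8),::6]=(0,255,0)
cv2.imwrite('pics/w5.png',c[:,:,::-1])
go(663,175,79)
print(proj(m,(.663,.175,.079),True))"
```

```text
t: 9.8
tool_pos: [0.5673, 0.1355, 0.1547]
tool_rot: [3.074, 0.646, -0.005]
contact_force: [-0.6, -0.8, 0.1]
opening: 0.0349
grip_force: 25.1
t 9.8 at [567.5 135.1 155.1] psi 23.7 tilt 0.15 turn -0.000 shift [103.5   1.8  76.1]
(np.float64(326.31070435209557), np.float64(62.27844227876824))
```

View pics/w5.png

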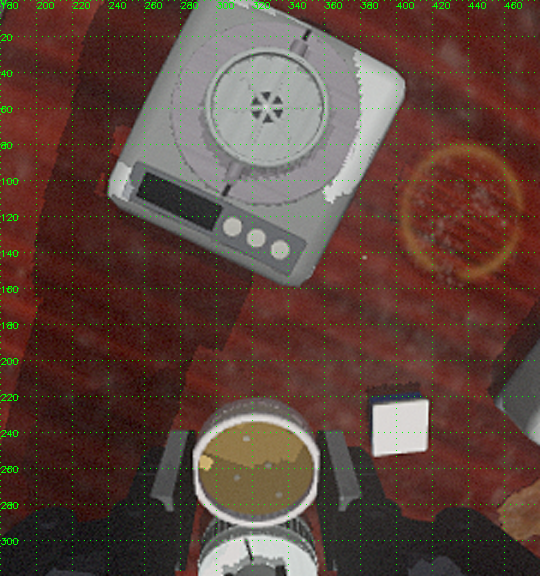

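The small sampler's lip is centred at (328.6,59.7), with marks at (351.7,18.3) and (305.6,107.8). The held small plate is level, its rim running from v 230 to 291 at u 322.2.

```bash
python3 -c "
from h import *
from scipy.optimize import least_squares as L
m=optics.camera_model('wrist');o=get_obs();M=R.from_rotvec(o['tool_rot']).as_matrix();p=o['tool_pos']
a=M[:,0];b=M[:,1];r=.0185
def f(q):
    c=p+a*q[0]+b*q[1]+np.array([0,0,q[2]])
    t=proj(m,c+a*r,True);d=proj(m,c-a*r,True)
    return [t[1]-230,d[1]-291,(t[0]+d[0])/2-322.2]
print(L(f,[0,0,.01]).x*1e3)
print(hit(m,328.6,59.7,.079,True),hit(m,328.4,59.5,.075,True))
p=hit(m,305.6,107.8,.061,True);q=hit(m,351.7,18.3,.061,True);print(p,q,(p+q)/2,np.linalg.norm(q-p),np.degrees(np.arctan2(q[1]-p[1],q[0]-p[0])))
go(664.5,173.5,79)"
```

```text
[-2.45301787 -0.55405526  3.85922961]
[0.66560888 0.17386542 0.079     ] [0.66613671 0.17415717 0.075     ]
[0.62702393 0.17538462 0.061     ] [0.70488818 0.17180082 0.061     ] [0.66595606 0.17359272 0.061     ] 0.07794668022409924 -2.6352540823552366
t 9.8 at [567.5 135.1 155.1] psi 23.7 tilt 0.15 turn -0.000 shift [104.3   3.8  76.1]
```

```bash
python3 -m pendant '[[[21,0.8,0],[0,0,0],0.2],[[21,0.8,0],[0,0,0],0.2],[[21,0.8,0],[0,0,0],0.2],[[21,0.7,0],[0,0,0],0.2],[[21,0.7,0],[0,0,0],0.2],[[0.5,0,15],[0,0,0],0.2],[[0,0,20],[0,0,0],0.2],[[0,0,15],[0,0,0],0.2],[[0,0,8],[0,0,0],0.2],[[0,0,0],[0,0,0],0.2],[[0,0,0],[0,0,0],0.2]]'
python3 -c "
from h import *
go(666,174,80.5)"
```

```text
t: 10.77
tool_pos: [0.6658, 0.1741, 0.0975]
tool_rot: [-3.075, -0.645, 0.003]
contact_force: [0.6, 0.2, -0.3]
opening: 0.0342
grip_force: 25.1
t 10.8 at [665.8 174.1  97.5] psi 23.7 tilt 0.10 turn -0.000 shift [ 0.1  0.2 17. ]
```

```bash
python3 -m pendant '[[[0,0,4],[0,0,0],0.2],[[0,0,4],[0,0,0],0.2],[[0,0,2],[0,0,0],0.2],[[0,0,1.5],[0,0,0],0.2],[[0,0,0],[0,0,0],0.2],[[0,0,0],[0,0,0],0.2]]'
python3 -m pendant '[[[0,0,1.5],[0,0,0],0.2],[[0,0,1.5],[0,0,0],0.2],[[0,0,0],[0,0,0],0.2],[[0,0,0],[0,0,0],0.2]]'
```

```text
t: 11.27
tool_pos: [0.6668, 0.1747, 0.0869]
tool_rot: [3.075, 0.645, 0.0]
contact_force: [-0.5, 0.1, -0.3]
opening: 0.0343
grip_force: 25.1
t: 11.6
tool_pos: [0.6667, 0.1746, 0.0836]
tool_rot: [3.075, 0.645, -0.001]
contact_force: [-0.9, 0.2, 0.2]
opening: 0.0344
grip_force: 25.1
```

```bash
python3 -m pendant '[[[0,0,1],[0,0,0],0.2],[[0,0,1],[0,0,0],0.2],[[0,0,0],[0,0,0],0.2],[[0,0,0],[0,0,0],0.2]]'
python3 -m pendant '[[[0,0,1],[0,0,0],0.2],[[0,0,0],[0,0,0],0.2],[[0,0,0],[0,0,0],0.2]]'
```

```text
t: 11.93
tool_pos: [0.6667, 0.1747, 0.0817]
tool_rot: [-3.075, -0.645, 0.0]
contact_force: [0.5, -0.4, -0.8]
opening: 0.0344
grip_force: 25.1
t: 12.18
tool_pos: [0.6669, 0.1747, 0.0811]
tool_rot: [3.075, 0.645, 0.001]
contact_force: [-0.2, -0.0, 1.4]
opening: 0.0343
grip_force: 25.3
```

```bash
python3 -m pendant '[[[0,0,0],[0,0,0],0.45],[[0,0,0],[0,0,0],0.6],[[0,0,0],[0,0,0],0.7],[[0,0,0],[0,0,0],0.8],[[0,0,-20],[0,0,0],1],[[0,0,-30],[0,0,0],1],[[0,0,-30],[0,0,0],1],[[-20,0,0],[0,0,0],1],[[-30,0,0],[0,0,0],1],[[-30,0,0],[0,0,0],1],[[-20,0,0],[0,0,0],1],[[0,0,0],[0,0,0],1]]'
python3 -c "
from h import *
m,im=snap('w6',0)
agar(m,im,.084)
go(424.5,72.5,140,35)"
```

```text
t: 13.18
tool_pos: [0.5722, 0.1335, 0.1602]
tool_rot: [3.075, 0.644, -0.004]
contact_force: [0.7, 0.7, 0.0]
opening: 0.0856
grip_force: 0.0
[ 578    0   62   70 1224] [616.4  25.6] [859.6 -60.9  84. ]
[ 299   40   48   46 1666] [322.3  62.7] [666.6 175.4  84. ]
[ 547  197   33   47 1114] [563.  220.1] [649.5 -89.6  84. ]
t 13.2 at [573.9 134.  160.7] psi 23.7 tilt 0.01 turn -0.198 shift [-157.7  -35.3   20.7]
```

```bash
python3 -m pendant '[[[0,0,0],[0,0,-0.099],1],[[0,0,0],[0,0,-0.099],1],[[-26.3,-5.9,2],[0,0,0],1],[[-26.3,-5.9,2],[0,0,0],1],[[-26.3,-5.9,2],[0,0,0],1],[[-26.3,-5.9,2],[0,0,0],1],[[-26.3,-5.9,2],[0,0,0],1],[[-26.3,-5.9,2],[0,0,0],1],[[0,0,0],[0,0,0],1],[[0,0,0],[0,0,0],1],[[0,0,0],[0,0,0],1]]'
python3 -c "
from h import *
m,im=snap('w7',0)
go(424.5,72.5,140,35)
print(proj(m,(.4245,.0725,.056),True))
c=cv2.resize(im[80:260,220:440],None,fx=3.4,fy=3.4,interpolation=cv2.INTER_CUBIC)
for k in range(0,220,20): cv2.putText(c,str(220+k),(int(k*3.4),8),0,.3,(0,255,0)); c[::6,int(k*3.4)]=(0,255,0)
for k in range(0,180,20): cv2.putText(c,str(80+k),(0,int(k*3.4)+4),0,.3,(0,255,0)); c[int(k*3.4),::6]=(0,255,0)
cv2.imwrite('pics/w7.png',c[:600,:,::-1])"
```

```text
t: 14.15
tool_pos: [0.427, 0.073, 0.1497]
tool_rot: [2.995, 0.946, 0.003]
contact_force: [0.0, 0.2, -0.0]
opening: 0.0852
grip_force: 0.0
t 14.2 at [427.2  73.  149.8] psi 35.1 tilt 0.11 turn 0.001 shift [-2.5 -1.1  9.8]
(np.float64(321.1284603291476), np.float64(200.0886534702128))
```

View pics/w7.png

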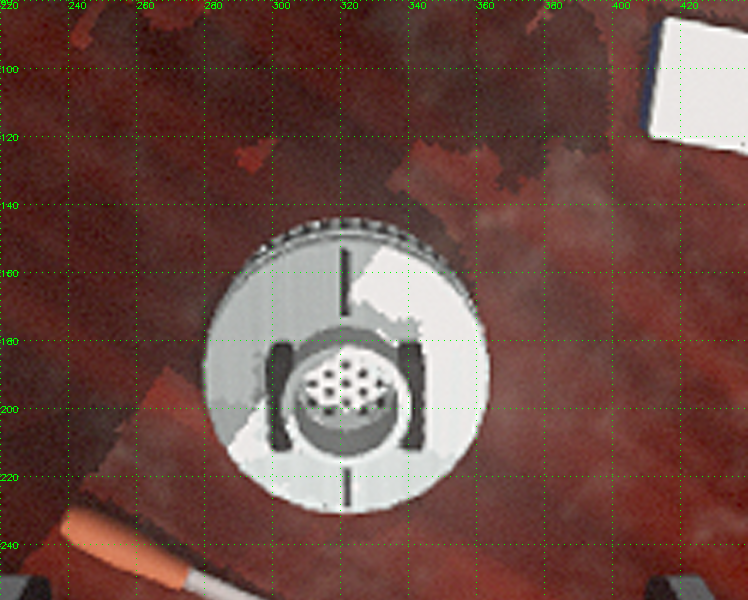

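The small head's drum-top circle is centred at (321.9,189.9), its marks run straight up the image at u about 321.6, and the grip pads sit left and right. So the tool yaw is already aligned.

```bash
python3 -c "
from h import *
m=optics.camera_model('wrist')
p=hit(m,321.9,189.9,.036,True);print(p)
a=hit(m,321.5,80+282/3.4,.036,True);b=hit(m,322,80+486/3.4,.036,True);print(a,b,np.degrees(np.arctan2(*(a-b)[1::-1])))
go(p[0]*1e3,p[1]*1e3,37)"
```

```text
[0.42692166 0.07338539 0.036     ]
[0.44628209 0.08739797 0.036     ] [0.40146751 0.05539563 0.036     ] 35.530846530953305
t 14.2 at [427.2  73.  149.8] psi 35.1 tilt 0.11 turn -0.000 shift [  0.   -0.4 112.8]
```

```bash
python3 -m pendant '[[[0,-0.4,30],[0,0,0],1],[[0,0,30],[0,0,0],0.8],[[0,0,25],[0,0,0],0.8],[[0,0,15],[0,0,0],0.8],[[0,0,8],[0,0,0],0.7],[[0,0,4],[0,0,0],0.7],[[0,0,0],[0,0,0],0.6],[[0,0,0],[0,0,0],0.4],[[0,0,0],[0,0,0],0.2],[[0,0,0],[0,0,0],0.2],[[0,0,0],[0,0,0],0.2],[[0,0,0],[0,0,0],0.2]]' 60
python3 -m pendant '[[[0,0,0],[0,0,0],0.2],[[0,0,-5],[0,0,0],0.2],[[0,0,-15],[0,0,0],0.2],[[0,0,-30],[0,0,0],0.2],[[0,0,-35],[0,0,0],0.2],[[0,0,-35],[0,0,0],0.2],[[0,0,-30],[0,0,0],0.2],[[0,0,0],[0,0,0],0.2],[[0,0,0],[0,0,0],0.2]]'
python3 -c "
from h import *
go(666,174.4,190,77.5)"
```

```text
t: 15.2
tool_pos: [0.427, 0.0732, 0.0384]
tool_rot: [2.995, 0.946, 0.006]
contact_force: [2.1, 0.9, 3.7]
opening: 0.0363
grip_force: 61.7
t: 15.95
tool_pos: [0.426, 0.0731, 0.1883]
tool_rot: [2.995, 0.946, 0.004]
contact_force: [0.2, -0.7, -2.5]
opening: 0.0365
grip_force: 61.0
t 15.9 at [426.   73.1 188.3] psi 35.0 tilt 0.16 turn -0.741 shift [150.9 212.4  -1.7]
```

```bash
python3 -m pendant '[[[0,0,0],[0,0,-0.1235],0.2],[[0,0,0],[0,0,-0.1235],0.2],[[0,0,0],[0,0,-0.1235],0.2],[[0,0,0],[0,0,-0.1235],0.2],[[0,0,0],[0,0,-0.1235],0.2],[[0,0,0],[0,0,-0.1235],0.2],[[0,0,0],[0,0,0],0.2]]'
python3 -m pendant '[[[15.1,21.2,0],[0,0,0],0.2],[[15.1,21.2,0],[0,0,0],0.2],[[15.1,21.2,0],[0,0,0],0.2],[[15.1,21.2,0],[0,0,0],0.2],[[15.1,21.2,0],[0,0,0],0.2],[[15.1,21.2,0],[0,0,0],0.2],[[15.1,21.2,0],[0,0,0],0.2],[[15.1,21.2,0],[0,0,0],0.2],[[15.1,21.2,0],[0,0,0],0.2],[[15,21.2,0],[0,0,0],0.2],[[0,0,0],[0,0,0],0.2],[[0,0,0],[0,0,0],0.2]]'
python3 -c "
from h import *
go(666,174.4,135,77.5)"
```

```text
t: 16.53
tool_pos: [0.4235, 0.0731, 0.1836]
tool_rot: [-2.445, -1.967, 0.007]
contact_force: [-0.4, -0.1, -2.0]
opening: 0.0366
grip_force: 60.8
t: 17.53
tool_pos: [0.6642, 0.1746, 0.1836]
tool_rot: [-2.45, -1.962, 0.007]
contact_force: [-1.0, 0.1, -1.4]
opening: 0.0361
grip_force: 61.1
t 17.5 at [664.2 174.6 183.6] psi 77.4 tilt 0.30 turn -0.002 shift [ 0.2  1.8 48.6]
```

```bash
python3 -m pendant '[[[0.2,1.8,20],[0,0,0],0.2],[[0,0,20],[0,0,0],0.2],[[0,0,10],[0,0,0],0.2],[[0,0,8],[0,0,0],0.2],[[0,0,6],[0,0,0],0.2],[[0,0,4],[0,0,0],0.2],[[0,0,0],[0,0,0],0.2],[[0,0,0],[0,0,0],0.2]]'
python3 -c "
from h import *
go(666,174.2,99,77.5)"
```

```text
t: 18.2
tool_pos: [0.6672, 0.1744, 0.1195]
tool_rot: [2.45, 1.966, 0.001]
contact_force: [0.3, 0.1, -2.2]
opening: 0.0368
grip_force: 61.2
t 18.2 at [667.2 174.4 119.5] psi 77.5 tilt 0.06 turn -0.000 shift [-0.5 -1.1 20.5]
```

```bash
python3 -m pendant '[[[-0.3,-0.8,2],[0,0,0],0.2],[[0,0,2],[0,0,0],0.2],[[0,0,2],[0,0,0],0.2],[[0,0,0],[0,0,0],0.2]]'
python3 -m pendant '[[[0,0,2],[0,0,0],0.2],[[0,0,2],[0,0,0],0.2],[[0,0,0],[0,0,0],0.2]]'
```

```text
t: 18.53
tool_pos: [0.6658, 0.1742, 0.1124]
tool_rot: [-2.45, -1.966, 0.001]
contact_force: [0.0, 0.3, -1.2]
opening: 0.0366
grip_force: 61.2
t: 18.78
tool_pos: [0.6658, 0.1744, 0.1083]
tool_rot: [-2.45, -1.966, 0.0]
contact_force: [0.7, 1.1, -2.4]
opening: 0.0371
grip_force: 61.1
```

```bash
python3 -m pendant '[[[0,0,2],[0,0,0],0.2],[[0,0,2],[0,0,0],0.2],[[0,0,2],[0,0,0],0.2],[[0,0,0],[0,0,0],0.2]]'
python3 -m pendant '[[[0,0,2],[0,0,0],0.2],[[0,0,1],[0,0,0],0.2],[[0,0,0],[0,0,0],0.2],[[0,0,0],[0,0,0],0.2]]'
```

```text
t: 19.12
tool_pos: [0.6658, 0.1744, 0.1022]
tool_rot: [-2.45, -1.966, 0.0]
contact_force: [0.1, 1.0, -2.0]
opening: 0.0366
grip_force: 61.1
t: 19.45
tool_pos: [0.6659, 0.1744, 0.0996]
tool_rot: [-2.45, -1.966, 0.0]
contact_force: [0.3, 2.1, -2.3]
opening: 0.0364
grip_force: 61.1
```

```bash
python3 -m pendant '[[[0,0,1],[0,0,0],0.2],[[0,0,0.5],[0,0,0],0.2],[[0,0,0],[0,0,0],0.2]]'
python3 -m pendant '[[[0,0,0],[0,0,0.1],0.2],[[0,0,0],[0,0,0.1],0.2],[[0,0,0],[0,0,0.1],0.2],[[0,0,0],[0,0,0.1],0.2],[[0,0,0],[0,0,0.1],0.2],[[0,0,0],[0,0,0],0.2]]'; python3 -c "
from h import *
o=get_obs();print(o['contact_force'],o['wrist_torque']);go(666,174.2,99,-2.5)"
```

```text
t: 19.7
tool_pos: [0.666, 0.1744, 0.0994]
tool_rot: [-2.45, -1.967, 0.0]
contact_force: [-4.7, 0.9, 4.8]
opening: 0.0364
grip_force: 61.8
t: 20.2
tool_pos: [0.667, 0.1741, 0.0994]
tool_rot: [2.861, 1.296, 0.004]
contact_force: [-0.1, -0.9, 4.2]
opening: 0.0365
grip_force: 61.8
[-0.13543645 -0.85198617  4.2302755 ] [ 0.03045912  0.11794086 -0.077389  ]
t 20.2 at [667.  174.1  99.4] psi 48.8 tilt 0.14 turn 0.895 shift [-1.  -0.1  0.4]
```

Seated on the shoulder and turning freely. I'll continue the turn.

```bash
python3 -m pendant '[[[0,0,0],[0,0,0.1],0.2],[[0,0,0],[0,0,0.1],0.2],[[0,0,0],[0,0,0.1],0.2],[[0,0,0],[0,0,0.1],0.2],[[0,0,0],[0,0,0.1],0.2],[[0,0,0],[0,0,0.1],0.2],[[0,0,0],[0,0,0.1],0.2],[[0,0,0],[0,0,0.1],0.2],[[0,0,0],[0,0,0],0.2]]'; python3 -c "
from h import *
o=get_obs();print(o['contact_force'],o['wrist_torque']);go(666,174.2,99,-2.5)"
python3 -m pendant '[[[0,0,0],[0,0,0.06],0.2],[[0,0,0],[0,0,0.06],0.2],[[0,0,0],[0,0,0],0.2],[[0,0,0],[0,0,0],0.2]]'; python3 -c "
from h import *
o=get_obs();print(o['contact_force'],o['wrist_torque']);go(666,174.2,99,-2.5)"
```

```text
t: 20.95
tool_pos: [0.6671, 0.1741, 0.0995]
tool_rot: [3.14, 0.084, 0.004]
contact_force: [0.1, -0.6, 4.1]
opening: 0.0364
grip_force: 61.8
[ 0.05487697 -0.60081537  4.11623212] [-0.10777221 -0.04399361 -0.11256397]
t 20.9 at [667.1 174.1  99.5] psi 3.1 tilt 0.16 turn 0.097 shift [-1.1 -0.1  0.5]
t: 21.28
tool_pos: [0.667, 0.1741, 0.0995]
tool_rot: [3.14, -0.099, 0.004]
contact_force: [0.7, -0.7, 5.4]
opening: 0.0364
grip_force: 62.0
[ 0.73800451 -0.66748702  5.44097274] [-0.21277976 -0.01980586  0.00678207]
t 21.3 at [667.  174.1  99.5] psi -3.6 tilt 0.15 turn -0.019 shift [-1.  -0.   0.5]
```

```bash
python3 -m pendant '[[[0,0,0],[0,0,0.05],0.2],[[0,0,0],[0,0,0.05],0.2],[[0,0,0],[0,0,0],0.2],[[0,0,0],[0,0,0],0.2]]'; python3 -c "
from h import *
o=get_obs();print(o['contact_force'],o['wrist_torque']);go(666,174.2,99,-2.5)"
```

```text
t: 21.62
tool_pos: [0.6662, 0.1765, 0.0995]
tool_rot: [-3.127, 0.257, -0.001]
contact_force: [-1.5, 6.3, 5.5]
opening: 0.0366
grip_force: 62.2
[-1.54275176  6.31973324  5.45381379] [ 0.78170181  0.28256403 -0.38564716]
t 21.6 at [666.2 176.5  99.5] psi -9.4 tilt 0.25 turn -0.120 shift [-0.1  2.3  0.5]
```

```bash
python3 -m pendant '[[[0,0,0],[0,0,0],0.5],[[0,0,0],[0,0,0],0.7],[[0,0,0],[0,0,0],0.9],[[0,0,0],[0,0,0],0.9],[[0,0,-15],[0,0,0],1],[[0,0,-30],[0,0,0],1],[[0,0,-30],[0,0,0],1],[[-30,0,0],[0,0,0],1],[[-30,0,0],[0,0,0],1],[[-30,0,0],[0,0,0],1],[[0,0,0],[0,0,0],1],[[0,0,0],[0,0,0],1]]'
python3 -c "
from h import *
m,im=snap('w8',0)
go(434,310,140,118)
c=cv2.resize(im[0:180,220:440],None,fx=3.4,fy=3.4,interpolation=cv2.INTER_CUBIC)
for k in range(0,220,20): cv2.putText(c,str(220+k),(int(k*3.4),8),0,.3,(0,255,0)); c[::6,int(k*3.4)]=(0,255,0)
for k in range(0,180,20): cv2.putText(c,str(k),(0,int(k*3.4)+4),0,.3,(0,255,0)); c[int(k*3.4),::6]=(0,255,0)
cv2.imwrite('pics/w8.png',c[:600,:,::-1])"
```

```text
t: 22.62
tool_pos: [0.5764, 0.1895, 0.1742]
tool_rot: [-3.131, 0.26, -0.001]
contact_force: [-0.5, 0.2, 1.3]
opening: 0.0856
grip_force: 0.0
t 22.7 at [577.6 189.3 174.5] psi -9.5 tilt 0.11 turn -2.226 shift [174.  -70.1  34.5]
```

View pics/w8.png

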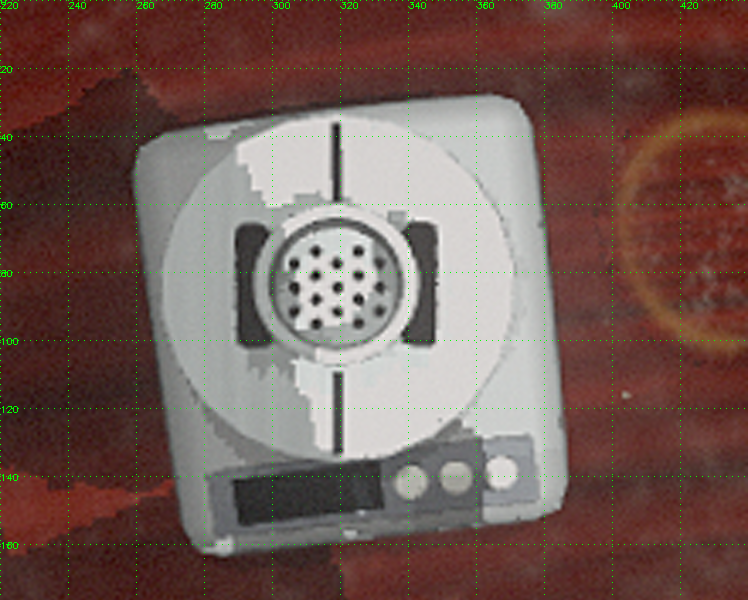

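The small head sits on the shoulder with its marks vertical in the image (yaw -9.5°). The sampler box reads about -3°, so the head is home within about 0.12 rad. Now the large head.

```bash
python3 -m pendant '[[[0,0,0],[0,0,-0.1236],1],[[0,0,0],[0,0,-0.1236],1],[[0,0,0],[0,0,-0.1236],1],[[0,0,0],[0,0,-0.1236],1],[[0,0,0],[0,0,-0.1236],1],[[0,0,0],[0,0,-0.1236],1],[[0,0,0],[0,0,-0.1236],1],[[0,0,0],[0,0,-0.1236],1],[[0,0,0],[0,0,-0.1236],1]]'
python3 -m pendant '[[[0,0,0],[0,0,-0.1236],1],[[0,0,0],[0,0,-0.1236],1],[[0,0,0],[0,0,-0.1236],1],[[0,0,0],[0,0,-0.1236],1],[[0,0,0],[0,0,-0.1236],1],[[0,0,0],[0,0,-0.1236],1],[[0,0,0],[0,0,-0.1236],1],[[0,0,0],[0,0,-0.1236],1],[[0,0,0],[0,0,-0.1236],1],[[0,0,0],[0,0,0],1]]'
python3 -m pendant '[[[24.9,-10,1],[0,0,0],1],[[24.9,-10,1],[0,0,0],1],[[24.9,-10,1],[0,0,0],1],[[24.9,-10,1],[0,0,0],1],[[24.9,-10,1],[0,0,0],1],[[24.9,-10,1],[0,0,0],1],[[24.9,-10,1],[0,0,0],1],[[0,0,0],[0,0,0],1],[[0,0,0],[0,0,0],1],[[0,0,0],[0,0,0],1]]'
python3 -c "
from h import *
m,im=snap('w9',0)
go(434,310,140,118)
print(proj(m,(.434,.310,.056),True))
c=cv2.resize(im[80:260,220:440],None,fx=3.4,fy=3.4,interpolation=cv2.INTER_CUBIC)
for k in range(0,220,20): cv2.putText(c,str(220+k),(int(k*3.4),8),0,.3,(0,255,0)); c[::6,int(k*3.4)]=(0,255,0)
for k in range(0,180,20): cv2.putText(c,str(80+k),(0,int(k*3.4)+4),0,.3,(0,255,0)); c[int(k*3.4),::6]=(0,255,0)
cv2.imwrite('pics/w9.png',c[:600,:,::-1])"
```

```text
t: 23.42
tool_pos: [0.579, 0.1889, 0.1742]
tool_rot: [2.793, 1.437, 0.002]
contact_force: [0.2, 1.0, -0.2]
opening: 0.0857
grip_force: 0.0
t: 24.25
tool_pos: [0.5789, 0.1889, 0.1741]
tool_rot: [1.618, 2.691, 0.001]
contact_force: [-0.8, 1.0, -0.2]
opening: 0.0851
grip_force: 0.0
t: 25.08
tool_pos: [0.4349, 0.3105, 0.1669]
tool_rot: [1.622, 2.689, 0.001]
contact_force: [0.9, -0.3, -0.8]
opening: 0.0855
grip_force: 0.0
t 25.1 at [435.1 310.2 166.8] psi 117.8 tilt 0.06 turn -0.004 shift [ 0.3 -1.1 26.8]
(np.float64(319.80187517086466), np.float64(190.69142985594164))
```

View pics/w9.png

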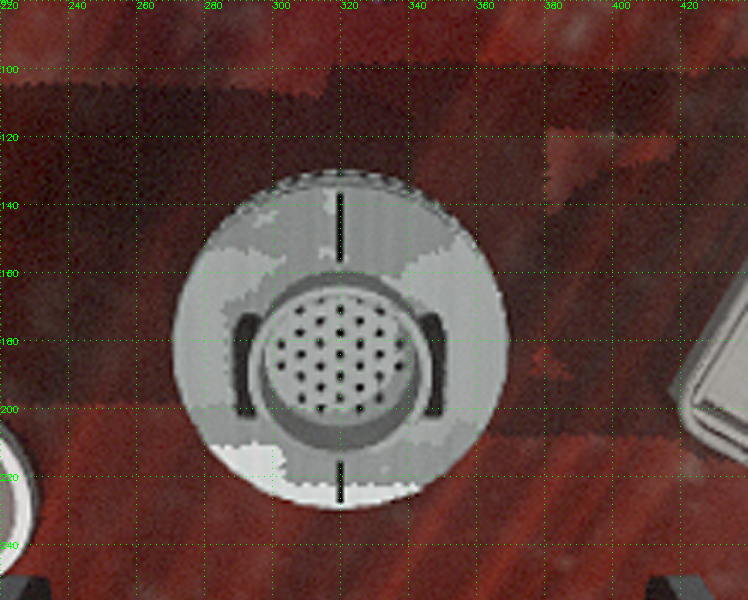

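The large head's marks are vertical at u 320, and the drum top is centred at (320.1,181.9).

```bash
python3 -c "
from h import *
m=optics.camera_model('wrist')
p=hit(m,320.1,181.9,.036,True);print(p)
go(p[0]*1e3,p[1]*1e3,35.5)"
```

```text
[0.43326518 0.31169537 0.036     ]
t 25.1 at [435.1 310.2 166.8] psi 117.8 tilt 0.06 turn -0.000 shift [  2.1  -1.  131.3]
```

```bash
python3 -m pendant '[[[2.1,-1,30],[0,0,0],1],[[0,0,30],[0,0,0],1],[[0,0,30],[0,0,0],1],[[0,0,20],[0,0,0],1],[[0,0,15],[0,0,0],1],[[0,0,5.5],[0,0,0],1],[[0,0,0],[0,0,0],0.8],[[0,0,0],[0,0,0],0.6],[[0,0,0],[0,0,0],0.4],[[0,0,0],[0,0,0],0.4],[[0,0,0],[0,0,0],0.4],[[0,0,0],[0,0,0],0.4]]' 70
python3 -m pendant '[[[0,0,0],[0,0,0],0.4],[[0,0,-5],[0,0,0],0.4],[[0,0,-15],[0,0,0],0.4],[[0,0,-30],[0,0,0],0.4],[[0,0,-35],[0,0,0],0.4],[[0,0,-35],[0,0,0],0.4],[[0,0,-35],[0,0,0],0.4],[[0,0,0],[0,0,0],0.4],[[0,0,0],[0,0,0],0.4]]'
python3 -c "
from h import *
go(648.9,-86.7,190,72)"
```

```text
t: 26.13
tool_pos: [0.4338, 0.3127, 0.0379]
tool_rot: [1.619, 2.689, 0.005]
contact_force: [1.1, -0.7, 5.1]
opening: 0.0522
grip_force: 76.4
t: 26.88
tool_pos: [0.4327, 0.3125, 0.193]
tool_rot: [1.619, 2.69, 0.006]
contact_force: [0.0, 0.4, -4.0]
opening: 0.0526
grip_force: 75.6
t 26.9 at [432.7 312.5 193. ] psi 117.9 tilt 0.23 turn 0.801 shift [-312.9  329.     3. ]
```

```bash
python3 -m pendant '[[[0,0,0],[0,0,0.1144],0.4],[[0,0,0],[0,0,0.1144],0.4],[[0,0,0],[0,0,0.1144],0.4],[[0,0,0],[0,0,0.1144],0.4],[[0,0,0],[0,0,0.1144],0.4],[[0,0,0],[0,0,0.1144],0.4],[[0,0,0],[0,0,0.1144],0.4],[[0,0,0],[0,0,0],0.4]]'
python3 -m pendant '[[[-22,23.5,0],[0,0,0],0.4],[[-22,23.5,0],[0,0,0],0.4],[[-22,23.5,0],[0,0,0],0.4],[[-22,23.5,0],[0,0,0],0.4],[[-22,23.5,0],[0,0,0],0.4],[[-22,23.5,0],[0,0,0],0.4],[[-22,23.5,0],[0,0,0],0.4],[[-22,23.5,0],[0,0,0],0.4],[[-22,23.5,0],[0,0,0],0.4],[[-22,23.5,0],[0,0,0],0.4],[[-22,23.5,0],[0,0,0],0.4],[[-22,23.5,0],[0,0,0],0.4]]'
python3 -m pendant '[[[-22,23.5,0],[0,0,0],0.4],[[-22,23.5,0],[0,0,0],0.4],[[0,0,0],[0,0,0],0.4],[[0,0,0],[0,0,0],0.4],[[0,0,0],[0,0,0],0.4]]'
python3 -c "
from h import *
go(648.9,-86.7,125,72)"
```

```text
t: 27.55
tool_pos: [0.4301, 0.311, 0.1871]
tool_rot: [-2.542, -1.844, 0.01]
contact_force: [-0.2, 0.4, -2.9]
opening: 0.0522
grip_force: 75.4
t: 28.55
tool_pos: [0.6178, -0.0275, 0.1879]
tool_rot: [-2.536, -1.849, 0.005]
contact_force: [0.6, 0.2, -3.4]
opening: 0.0521
grip_force: 75.5
t: 28.97
tool_pos: [0.6485, -0.0821, 0.1885]
tool_rot: [-2.537, -1.847, 0.004]
contact_force: [0.2, 0.6, -2.9]
opening: 0.0518
grip_force: 75.6
t 29.0 at [648.5 -82.1 188.5] psi 72.1 tilt 0.24 turn 0.002 shift [-4.3  1.8 63.5]
```

```bash
python3 -m pendant '[[[-4.3,1.8,20],[0,0,0],0.4],[[0,0,20],[0,0,0],0.4],[[0,0,12],[0,0,0],0.4],[[0,0,8],[0,0,0],0.4],[[0,0,4],[0,0,0],0.4],[[0,0,0],[0,0,0],0.4],[[0,0,0],[0,0,0],0.4],[[0,0,0],[0,0,0],0.4]]'
python3 -c "
from h import *
go(648.9,-86.7,99,72)"
```

```text
t: 29.63
tool_pos: [0.651, -0.0872, 0.1283]
tool_rot: [2.54, 1.846, 0.002]
contact_force: [-0.2, 0.3, -2.3]
opening: 0.0522
grip_force: 75.6
t 29.6 at [651.  -87.2 128.3] psi 72.0 tilt 0.13 turn 0.001 shift [-0.1 -2.2 29.3]
```

```bash
python3 -m pendant '[[[0,-1.8,5],[0,0,0],0.4],[[0,0,4],[0,0,0],0.4],[[0,0,2],[0,0,0],0.4],[[0,0,0],[0,0,0],0.4],[[0,0,0],[0,0,0],0.4]]'
python3 -m pendant '[[[0,0,2],[0,0,0],0.4],[[0,0,2],[0,0,0],0.4],[[0,0,0],[0,0,0],0.4]]'
python3 -m pendant '[[[0,0,2],[0,0,0],0.4],[[0,0,2],[0,0,0],0.4],[[0,0,0],[0,0,0],0.4]]'
```

```text
t: 30.05
tool_pos: [0.6482, -0.0867, 0.1154]
tool_rot: [-2.541, -1.846, 0.001]
contact_force: [-1.2, -0.5, -3.6]
opening: 0.0522
grip_force: 75.6
t: 30.3
tool_pos: [0.6482, -0.0867, 0.1113]
tool_rot: [-2.541, -1.846, 0.001]
contact_force: [0.0, 0.1, -3.0]
opening: 0.0523
grip_force: 75.6
t: 30.55
tool_pos: [0.6481, -0.0866, 0.1072]
tool_rot: [-2.541, -1.846, 0.001]
contact_force: [-0.1, -0.0, -3.1]
opening: 0.0523
grip_force: 75.6
```

```bash
python3 -m pendant '[[[0,0,2],[0,0,0],0.4],[[0,0,2],[0,0,0],0.4],[[0,0,2],[0,0,0],0.4],[[0,0,0],[0,0,0],0.4]]'
python3 -m pendant '[[[0,0,1.5],[0,0,0],0.4],[[0,0,1],[0,0,0],0.4],[[0,0,0],[0,0,0],0.4],[[0,0,0],[0,0,0],0.4]]'
```

```text
t: 30.88
tool_pos: [0.6481, -0.0866, 0.1011]
tool_rot: [-2.541, -1.846, 0.001]
contact_force: [-0.5, -0.2, -3.1]
opening: 0.0521
grip_force: 75.6
t: 31.22
tool_pos: [0.6485, -0.0867, 0.0993]
tool_rot: [-2.541, -1.847, 0.0]
contact_force: [0.6, -1.0, -2.9]
opening: 0.0524
grip_force: 75.6
```

```bash
python3 -m pendant '[[[0,0,1],[0,0,0],0.4],[[0,0,0],[0,0,0],0.4]]'
python3 -m pendant '[[[0,0,0],[0,0,0.1],0.4],[[0,0,0],[0,0,0.1],0.4],[[0,0,0],[0,0,0.1],0.4],[[0,0,0],[0,0,0.1],0.4],[[0,0,0],[0,0,0.1],0.4],[[0,0,0],[0,0,0.1],0.4],[[0,0,0],[0,0,0],0.4]]'
python3 -m pendant '[[[0,0,0],[0,0,0.1],0.4],[[0,0,0],[0,0,0.1],0.4],[[0,0,0],[0,0,0.1],0.4],[[0,0,0],[0,0,0.1],0.4],[[0,0,0],[0,0,0.1],0.4],[[0,0,0],[0,0,0.1],0.4],[[0,0,0],[0,0,0.1],0.4],[[0,0,0],[0,0,0],0.4],[[0,0,0],[0,0,0],0.4]]'; python3 -c "
from h import *
o=get_obs();print(o['contact_force'],o['wrist_torque']);go(648.9,-86.7,99,-8.3)"
```

```text
t: 31.38
tool_pos: [0.6487, -0.0867, 0.099]
tool_rot: [2.541, 1.847, 0.0]
contact_force: [-1.7, 0.2, -0.5]
opening: 0.0523
grip_force: 75.9
t: 31.97
tool_pos: [0.649, -0.087, 0.0989]
tool_rot: [2.974, 1.01, 0.002]
contact_force: [-0.6, 0.2, 0.5]
opening: 0.0521
grip_force: 75.8
t: 32.72
tool_pos: [0.6488, -0.087, 0.0989]
tool_rot: [3.14, -0.062, 0.001]
contact_force: [-0.4, -1.0, 0.6]
opening: 0.052
grip_force: 76.0
[-0.37591553 -0.99249476  0.56558106] [-0.2073172   0.08830125 -0.07510866]
t 32.7 at [648.8 -87.   98.9] psi -2.2 tilt 0.06 turn 0.106 shift [ 0.1 -0.3 -0.1]
```

```bash
python3 -m pendant '[[[0,0,0],[0,0,0.05],0.4],[[0,0,0],[0,0,0.05],0.4],[[0,0,0],[0,0,0],0.4],[[0,0,0],[0,0,0],0.4]]'; python3 -c "
from h import *
o=get_obs();print(o['contact_force'],o['wrist_torque']);go(648.9,-86.7,99,-8.3)"
python3 -m pendant '[[[0,0,0],[0,0,0.03],0.4],[[0,0,0],[0,0,0],0.4],[[0,0,0],[0,0,0],0.4]]'; python3 -c "
from h import *
o=get_obs();print(o['contact_force'],o['wrist_torque']);go(648.9,-86.7,99,-8.3)"
```

```text
t: 33.05
tool_pos: [0.6489, -0.087, 0.0989]
tool_rot: [3.133, -0.219, 0.002]
contact_force: [-0.3, -0.9, 0.7]
opening: 0.0522
grip_force: 76.0
[-0.34009854 -0.9301505   0.66652527] [-0.32647718  0.03943075  0.016768  ]
t 33.0 at [648.9 -87.   98.9] psi -8.0 tilt 0.07 turn 0.005 shift [-0.  -0.3 -0.1]
t: 33.3
tool_pos: [0.6489, -0.0871, 0.0989]
tool_rot: [3.129, -0.268, 0.002]
contact_force: [1.2, -2.9, 2.8]
opening: 0.052
grip_force: 76.1
[ 1.20375378 -2.9175486   2.76656801] [-0.54058762 -0.04984292  0.14297498]
t 33.3 at [648.9 -87.1  98.9] psi -9.8 tilt 0.09 turn -0.026 shift [-0.1 -0.4 -0.1]
```

```bash
python3 -m pendant '[[[0,0,0],[0,0,0],0.68],[[0,0,0],[0,0,0],0.8],[[0,0,0],[0,0,0],1],[[0,0,0],[0,0,0],1],[[0,0,-15],[0,0,0],1],[[0,0,-30],[0,0,0],1],[[0,0,-30],[0,0,0],1],[[-30,0,0],[0,0,0],1],[[-30,0,0],[0,0,0],1],[[-30,0,0],[0,0,0],1],[[0,0,0],[0,0,0],1],[[0,0,0],[0,0,0],1]]'
python3 -c "
from h import *
m,im=snap('w10',0)
W=cv2.resize(im[0:180,210:440],None,fx=1.7,fy=1.7,interpolation=cv2.INTER_CUBIC)
print(m['cam_to_world'][:3,0], get_obs()['tool_pos'])
"
python3 -m pendant '[[[-35,0,-5],[0,0,0],1],[[-35,0,-5],[0,0,0],1],[[-35,0,-5],[0,0,0],1],[[-35,0,-5],[0,0,0],1],[[0,0,0],[0,0,0],1],[[0,0,0],[0,0,0],1]]'
python3 -c "
from h import *
im=optics.get_image('top');np.save('pics/top1.npy',im)
a=np.load('pics/w10.npy')[0:180,210:440]; A=cv2.resize(a,(780,int(780*180/230)))[:320*2]
A=cv2.resize(a,(400,313),interpolation=cv2.INTER_CUBIC)
f=lambda c:cv2.resize(c,None,fx=6,fy=6,interpolation=cv2.INTER_CUBIC)
b=np.hstack([f(im[124:172,208:273]),f(im[124:172,318:383])])
c=np.zeros((313,b.shape[1],3),np.uint8);c[:,:400]=A
cv2.imwrite('pics/fin.png',np.vstack([c,b])[:600,:800,::-1])"
```

```text
t: 34.3
tool_pos: [0.5589, -0.0708, 0.1741]
tool_rot: [-3.13, 0.271, -0.001]
contact_force: [-0.0, -1.0, 0.2]
opening: 0.0856
grip_force: 0.0
[-1.71808666e-01 -9.85130230e-01  4.61202005e-04] [ 0.56011642 -0.07113361  0.17452761]
t: 34.85
tool_pos: [0.4226, -0.0472, 0.1952]
tool_rot: [3.129, -0.272, 0.007]
contact_force: [-0.2, -0.6, -0.7]
opening: 0.0851
grip_force: 0.0
```

View pics/fin.png

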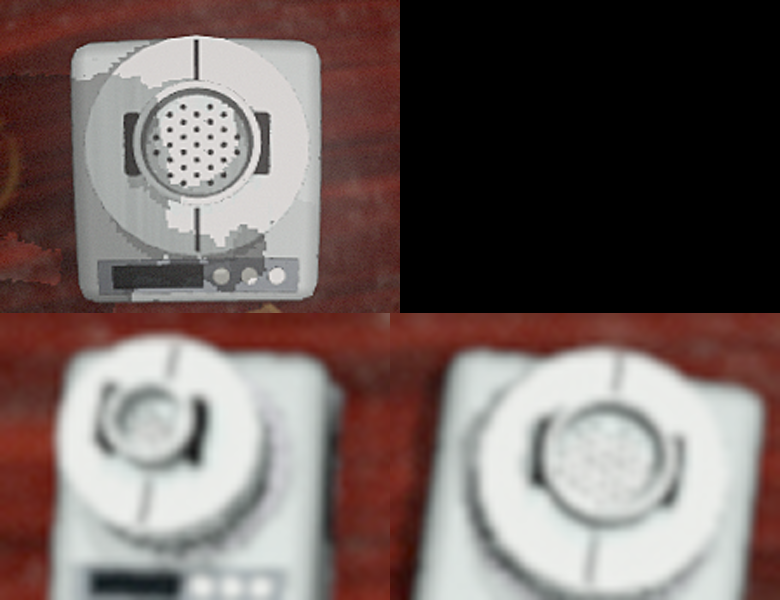

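The large head's marks line up with its box. The small head's marks, at top-image (237,131.8) and (232.2,156.8), look turned a little past. I'll quantify that.

```bash
python3 -c "
from h import *
t=optics.camera_model('top')
for n,r,a,b in (('S',(233.5,142.7),(232.2,156.8),(237,131.8)),('L',(354.2,148.8),(351.7,166.8),(356.2,133.5))):
    p=hit(t,*a,.097);q=hit(t,*b,.097)
    print(n,hit(t,*r,.117),(p+q)/2,np.degrees(np.arctan2(q[1]-p[1],q[0]-p[0])))
w=optics.camera_model('wrist')
"
```

```text
S [0.65944536 0.17480926 0.117     ] [0.66252857 0.17658556 0.097     ] -9.228587052705281
L [ 0.64280369 -0.08578251  0.117     ] [ 0.64620251 -0.08771067  0.097     ] -9.213650254816764
```

```bash
python3 -c "
from station import ctrl
print(ctrl.finish_job())"
```

```text
the job is handed in; nothing more can be done
None
```

I handed the job in at about 35 s: both plates are seated, both heads are on and turned to their stops, and everything is released. The small head sits about 0.12 rad past its marks (limit 0.22) and the large one about 0.02; finish_job did not report a verdict.

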